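# Find the inking roller with the loose core and take it out

## Task

One of the three inking rollers in the rack knocks in use because the core sealed inside it has come loose. Find out which by lifting rollers clear of the rack and tipping them toward each end to feel whether something slides inside. Lay the faulty one gently in the returns tray between the two battens, leave the two sound ones seated in the rack with both journals down in their brackets (no dropping), and do not disturb the ink tin behind the rack or the roll of tape.

Things in the scene. Friction and masses are not known exactly. Their poses are not given: they have to be found in the camera images.
- rack: Roller rack, fixed: plywood board 315 x 200 mm, 15 mm thick, with two wooden rails (18 mm thick, tops at 50 mm, at y = +-71 to +-89 mm) and three pairs of steel V brackets on them for the rollers' journals. Origin at the centre of the underside; z up, x along the row of rollers, y along their axes. The three places are at x = -105, 0 and +105 mm; any place, either way round, will do.
- rack_mid (a point): Middle of the axis of a roller seated in the rack's middle place: 70 mm above the rack's underside, axes as the rack's. The V mouths are 48 mm wide, their sides slope 45 degrees, their tops are 83 mm above the underside. A seated drum has 6 mm of play each way along its axis between the rails.
- tray: Returns tray, fixed: grey open plastic tray 150 x 250 mm, rim 40 mm high, walls and floor 5 mm. Origin at the centre of the underside; z up, y along its length. On its floor two wooden battens 150 mm long, 8 x 8 mm, run along y at x = +-17 mm (26 mm apart) and keep a roller from rolling.
- tray_bed (a point): Where the middle of the axis of a roller laid between the battens should be: 32 mm above the tray's underside, over its centre; y along the roller.
- roller_1: Closed inking roller, one of three alike in look and weight (0.56 kg): black rubber drum 46 mm in diameter, with its flat aluminium ends 130 mm long, and a steel journal 16 mm in diameter, 30 mm long at each end (190 mm in all). Origin at the middle of the axis; its y axis runs along the roller. Starts seated in the rack's place at x = -105 mm. A 0.34 kg steel core is sealed inside.
- roller_2: Same kind of roller; starts in the rack's middle place. In a sound roller the core is held in the middle. In the faulty one, any of the three, the core (loose_core, unseen, its pose not given) starts at the middle and can slide 36 mm each way along the axis: it stays put when level, slides at more than about 10 degrees of tilt, to the end within half a second at 20 degrees.
- roller_3: Same kind of roller; starts in the rack's place at x = +105 mm. After a roller is tipped and levelled again a loose core stays at the low end, so the moment on a gripper that holds the roller's middle differs by about 0.24 N m between tipping one way and the other; in a sound roller it does not change.
- ink_can: Bystander: round ink tin, 61 mm in diameter, 46 mm high, behind the rack. Origin at the centre of its underside.
- tape_roll: Bystander: roll of blue masking tape, 93 mm across, 24 mm high, left of the tray. Origin at the centre of its underside.

How it is judged:
By the outcome, as a careful person would: the job done as asked, in the order asked, and still so for the second after the job is handed in, with the robot touching nothing.
It also fails if it takes over 72 s, if anything falls off the work surface, if the arm or the gripper's body presses on something with over 40 N, if the wrist force passes 120 N, or if a joint passes its speed limit or range.

## Robot

A 7-joint arm with a two-finger parallel gripper is mounted at the origin on a cart in front of the work surface, level with it; the furniture and walls round the work are solid. World frame = base frame: x ahead of the robot, y to its left, z up, the work surface at z = 0. Lengths are in m, angles in degrees, forces in N, time in s.
With the tool pointing down it reaches from about 0.425 to 0.875 m from the base axis. Payload 9.9 kg.
Tool frame: the origin (TCP) lies at the centre of the arm's flange, where the gripper is bolted on; the fingertips stand 173 mm ahead of it and the grasp point (between the pads) lies arm.tcp_to_grasp ahead of it (arm.tcp_to_grasp is the distance from the TCP to the grasp point, in m); z points along the fingers, y is the line along which they close (so a half turn about z gives the same grasp; the last joint's range is limited). The gripper opens to 85 mm and grips with 20 to 120 N. Pads are 22 mm wide; open, the fingers measure 114 mm over their backs; the gripper's body (76 mm by 85 mm) begins 54 mm behind the grasp point. The pads swing forward as they close: fully open they stand 13 mm farther back than shut.
Start: joints at [-74.473, 32.985, 1.427, 82.34, -0.859, 64.687, -3.237], TCP at [0.234, 0.633, 0.405] pointing down, gripper open.
Joint ranges: [-157.87, 157.87], [-19.46, 123.44], [-87.15, 90], [11.01, 140.99], [-62.26, 242.26], [9.8, 113.94], [-161.44, 161.44]. Speed limits (degrees/s): [127.2, 127.2, 172.46, 172.46, 180, 180, 180].

## Interface

Orientations are given as [roll, pitch, yaw] about the fixed x, y, z axes, in that order (R = Rz(yaw) Ry(pitch) Rx(roll)).
In Python, from station import arm gives the robot as it stands. Calls block until the motion is done:
- arm.move_ptp(position, orientation): joint-space move of the TCP to a pose.
- arm.move_linear(position, max_speed=0.15, orientation=None): straight line of the TCP; orientation=None keeps the orientation; max_speed is the mean speed in m/s.
- arm.move_j(angles): joint-space move.
- arm.set_gripper(opening, grasp_force=None): opening from 0.0 (shut) to 1.0 (fully open); grasp_force is the grip in N (None keeps the last); returns when the fingers have stopped.
- arm.hold(seconds).
- arm.solve_ik(position, orientation): joint angles nearest the present ones, or None.
- arm.camera(name): name is "scene" or "top"; returns (picture, depth): 400x640x3 uint8, red, green, blue; 400x640 float32, m along the optical axis (not along the pixel's ray), 0 where there is no reading.
- arm.calibration(name): a dict with "camera_matrix" (3x3 intrinsics, pixels), "origin" and "orientation" of the camera in the world. Camera axes: x right, y down, z forward; pixel columns grow to the right and rows downward; lengths in m; the calibration is good to about 2 mm. A picture is of the moment at which its call begins. calibration takes no time and is no camera call.
A pose or a line that the arm cannot do raises arm.Unreachable and nothing moves.
- arm.job_done(): hands the job in; it is judged then, once.
Readings, each from a call of its own:
- arm.current_time_s(): time.
- arm.current_q(): joint angles.
- arm.current_joint_vel(): joint speeds.
- arm.current_joint_torque(): joint torques, N m.
- arm.current_eef_pos(): TCP position.
- arm.current_orientation(): TCP orientation.
- arm.current_force(): force on the tool from outside, world axes, zero at the start.
- arm.current_wrist_torque(): the same for the moment, N m.
- arm.current_width(): opening from 0.0 (shut) to 1.0 (fully open).
- arm.current_grip_force(): force on a finger pad.
Only numpy, scipy, OpenCV 4.12 (cv2) and the standard library are available. Lean on these libraries where they do the work, as an engineer would, in place of code of your own. Each camera call takes 0.05 s, during which the arm holds its last target. There are 200 camera calls.

## Working session

There is one attempt and no reset: what is moved stays moved. The work goes in short steps, each a Python script; the robot and the scene stay as the last script left them, time stands still between calls to the robot, and variables do not carry over. Pictures are saved under pics/ and viewed, at most 10 in all, crops included, and the job is handed in when it is done.

```bash
mkdir -p pics; ls
python3 - <<'E'
from station import arm
import cv2,numpy as np
print(arm.current_time_s(),arm.tcp_to_grasp,arm.current_orientation(),arm.current_force(),arm.current_wrist_torque())
for n in("top","scene"):
    p,d=arm.camera(n);cv2.imwrite(f"pics/{n}0.png",p[:,:,::-1]);np.save(f"/tmp/{n}.npy",d)
    print(n,arm.calibration(n))
E
```

```text
pics
0.0 0.1547 [-1.79902989e+02  5.68808000e-03  1.59673550e+02] [0.55479256 0.16483531 0.23714419] [0.0010816  0.02751751 0.00572568]
top {'camera_matrix': array([[366.42289013,   0.        , 327.06902461],
       [  0.        , 366.42289013, 201.25361573],
       [  0.        ,   0.        ,   1.        ]]), 'origin': array([0.48687493, 0.27877004, 0.9333994 ]), 'orientation': array([-173.6605252 ,    1.08420333,  -91.57469289])}
scene {'camera_matrix': array([[379.13599383,   0.        , 314.06463876],
       [  0.        , 379.13599383, 198.56090691],
       [  0.        ,   0.        ,   1.        ]]), 'origin': array([ 0.31272907, -0.30264993,  0.73872469]), 'orientation': array([-136.42543891,    1.03188682,  -23.0308594 ])}
```

View pics/top0.png

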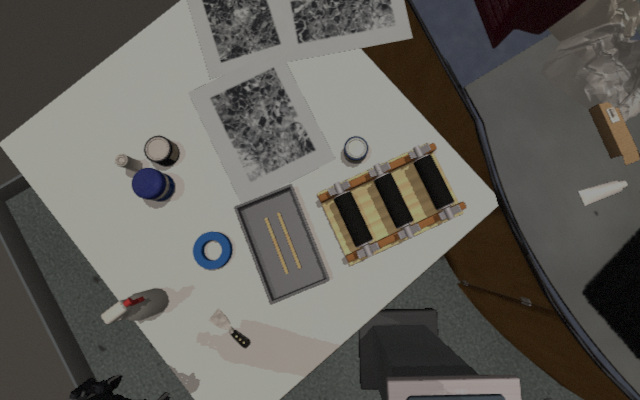

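View pics/scene0.png

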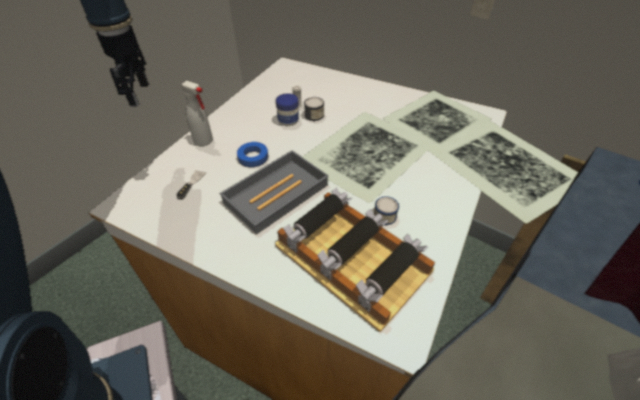

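The top view shows the rack, with drums at about (353,220), (394,200) and (433,182). The tray is near (282,243) with its battens, the tape is at (212,250) and the tin at (356,150). The scene view agrees with this.

```bash
cat > h.py <<'E'
import numpy as np,cv2
from scipy.spatial.transform import Rotation as R
from station import arm
C={n:arm.calibration(n) for n in("top","scene")}
def ray(n,uv,z):
    c=C[n];K=c["camera_matrix"];uv=np.atleast_2d(uv).astype(float)
    d=np.c_[(uv[:,0]-K[0,2])/K[0,0],(uv[:,1]-K[1,2])/K[1,1],np.ones(len(uv))]
    d=R.from_euler("xyz",c["orientation"],degrees=True).apply(d);o=c["origin"]
    return (o+d*((z-o[2])/d[:,2])[:,None])[:,:2]
def blobs(mask,amin,roi=None):
    m=mask.astype(np.uint8)
    if roi: k=np.zeros_like(m);k[roi[1]:roi[3],roi[0]:roi[2]]=1;m&=k
    cs,_=cv2.findContours(m,cv2.RETR_EXTERNAL,cv2.CHAIN_APPROX_NONE)
    return [c[:,0,:] for c in cs if cv2.contourArea(c)>amin]
def rect(n,c,z):
    p=ray(n,c,z).astype(np.float32)
    b=cv2.boxPoints(cv2.minAreaRect(p*1000))/1000
    e=[b[1]-b[0],b[2]-b[1]];l=max(e,key=np.linalg.norm);s=min(e,key=np.linalg.norm)
    return b.mean(0),np.degrees(np.arctan2(l[1],l[0]))%180,np.linalg.norm(l),np.linalg.norm(s)
E
python3 - <<'E'
from h import *
np.set_printoptions(precision=4,suppress=True)
p=cv2.imread("pics/top0.png");hsv=cv2.cvtColor(p,cv2.COLOR_BGR2HSV).astype(int)
H,S,V=hsv[...,0],hsv[...,1],hsv[...,2]
for c in blobs(cv2.morphologyEx((V<45).astype(np.uint8),cv2.MORPH_OPEN,np.ones((5,5))),200,(315,130,470,270)): print("drum",c.mean(0),*rect("top",c,0.07))
for c in blobs((S>70)&(H>8)&(H<30)&(V>90),60,(250,200,312,285)): print("batten",c.mean(0),*rect("top",c,0.013))
g=(V<140)&(S<60)
for c in blobs(cv2.morphologyEx(g.astype(np.uint8),cv2.MORPH_OPEN,np.ones((3,3))),3000,(228,178,330,310)): print("tray",c.mean(0),*rect("top",c,0.04))
for c in blobs((H>95)&(H<125)&(S>120),200,(185,225,240,280)): print("tape",*rect("top",c,0.024))
# rails: reddish-brown/ orange
for c in blobs((S>110)&(H>3)&(H<15)&(V>60),30,(310,135,475,270)): print("rail",c.mean(0),len(c),*rect("top",c,0.05))
for n in("scene",):
  p=cv2.imread("pics/scene0.png");V=cv2.cvtColor(p,cv2.COLOR_BGR2HSV)[...,2]
  for c in blobs(cv2.morphologyEx((V<45).astype(np.uint8),cv2.MORPH_OPEN,np.ones((5,5))),200,(270,185,440,320)): print("sdrum",c.mean(0),*rect("scene",c,0.07))
print(hsv[222,353],hsv[190,330],hsv[160,385],hsv[240,262])
E
```

```text
drum [352.4672 218.5   ] [0.5411 0.234 ] 22.933277 0.12393807 0.04225665
drum [392.8347 200.2149] [0.5817 0.1372] 22.97148 0.12369078 0.04302399
drum [433.1074 182.124 ] [0.6232 0.0405] 22.919989 0.124125846 0.044772707
batten [276.1579 245.5   ] [0.4828 0.4241] 20.511644 0.1480792 0.008997437
batten [288.6053 240.0088] [0.4951 0.3925] 20.54997 0.14866097 0.0089317
tray [280.9516 243.8613] [0.4887 0.4085] 20.540306 0.2570483 0.15690742
tape [0.4757 0.5813] 88.50076 0.094857804 0.08838863
rail [351.6552 256.1724] 29 [0.452 0.238] 114.74595 0.025603576 0.016859425
rail [388.1373 239.2941] 51 [0.4894 0.1491] 114.70335 0.053767465 0.016915288
rail [429.4706 219.9412] 51 [0.5323 0.0484] 114.73207 0.05525677 0.016970584
rail [324.7419 196.3871] 31 [0.5985 0.2975] 115.043724 0.030412456 0.015333183
rail [357.9828 181.4138] 58 [0.6322 0.2179] 112.93921 0.06774485 0.016456522
rail [398.3115 163.0328] 61 [0.6753 0.1171] 113.48215 0.07046474 0.016808836
[12 58 22] [  4  15 123] [ 30  10 157] [ 10   8 100]
```

```bash
cat >> h.py <<'E'
D={1:(0.5411,0.2340),2:(0.5817,0.1372),3:(0.6232,0.0405)}
TRAY=(0.4889,0.4084);YR,YT=22.95,20.55
def tcp(xy,z,tilt=0,yaw=YR):
    o=[180,tilt,yaw]
    return np.r_[xy,z]-R.from_euler("xyz",o,degrees=True).apply([0,0,arm.tcp_to_grasp]),o
def ptp(*a,**k): arm.move_ptp(*tcp(*a,**k))
def lin(v,*a,**k):
    p,o=tcp(*a,**k);arm.move_linear(p,max_speed=v,orientation=o)
def level():
    arm.hold(.3);m=[]
    for _ in range(5): m.append(np.r_[arm.current_force(),arm.current_wrist_torque()]);arm.hold(.04)
    m=np.mean(m,0);a=np.radians(YR+90)
    return m[2],m[3]*np.cos(a)+m[4]*np.sin(a)   # Fz, moment about tilt axis
def test(i):
    "grip, lift, tip both ways; returns moment difference, roller held level at z=.2"
    ptp(D[i],.15);lin(.12,D[i],.07);arm.set_gripper(0.,80)
    print(i,"grip",arm.current_width(),arm.current_grip_force(),arm.current_time_s())
    lin(.1,D[i],.2);r=[level()]
    for t in(22,-22):
        ptp(D[i],.2,t);arm.hold(.6);ptp(D[i],.2);r.append(level())
    print(np.round(r,3),"diff",r[2][1]-r[1][1],"t",arm.current_time_s());return r[2][1]-r[1][1]
E
python3 - <<'E'
from h import *
for y0 in(0,-180):
  for n,xy,y in[(1,D[1],YR),(2,D[2],YR),(3,D[3],YR),("T",TRAY,YT)]:
    for z,t in[(.07 if n!="T" else .032,0),(.2,0),(.2,22),(.2,-22)]:
      q=arm.solve_ik(*tcp(xy,z,t,y+y0));print(y0,n,z,t,None if q is None else np.round(q,0))
E
```

```text
0 1 0.07 0 [-46.  42.  30. 107. -32.  39. -65.]
0 1 0.2 0 [-51.  33.  37. 100. -24.  55. -71.]
0 1 0.2 22 [-46.  46.  39.  81. -23.  84. -72.]
0 1 0.2 -22 [-51.  23.  31. 120. -33.  20. -63.]
0 2 0.07 0 [-37.  43.  32. 106. -34.  41. -53.]
0 2 0.2 0 [-41.  34.  38.  99. -25.  55. -60.]
0 2 0.2 22 [-38.  47.  40.  80. -21.  84. -64.]
0 2 0.2 -22 [-36.  24.  28. 119. -41.  23. -44.]
0 3 0.07 0 [-28.  45.  35. 102. -36.  44. -42.]
0 3 0.2 0 [-32.  37.  41.  95. -28.  58. -49.]
0 3 0.2 22 [-30.  49.  43.  76. -21.  86. -55.]
0 3 0.2 -22 [-24.  26.  29. 114. -46.  29. -29.]
0 T 0.032 0 [-61.  48.  29. 101. -34.  40. -83.]
0 T 0.2 0 [-66.  37.  37.  93. -25.  58. -90.]
0 T 0.2 22 [-57.  49.  37.  73. -29.  89. -88.]
0 T 0.2 -22 [-76.  30.  39. 112. -24.  25. -93.]
-180 1 0.07 0 [-23.  38.  -7. 106.   7.  36.  78.]
-180 1 0.2 0 [-24.  28.  -6.  99.   3.  52.  82.]
-180 1 0.2 22 [-26.  21.  -4. 119.  12.  19.  72.]
-180 1 0.2 -22 [-23.  40.  -8.  80.   3.  82.  82.]
-180 2 0.07 0 [-14.  38.  -6. 105.   7.  37.  89.]
-180 2 0.2 0 [-16.  29.  -3.  98.   2.  53.  93.]
-180 2 0.2 22 [-10.  21.  -9. 118.   4.  19.  92.]
-180 2 0.2 -22 [-16.  41.  -6.  79.   5.  83.  91.]
-180 3 0.07 0 [ -4.  40.  -7. 101.   7.  39.  99.]
-180 3 0.2 0 [ -8.  31.  -0.  94.   0.  55. 105.]
-180 3 0.2 22 [ -1.  24.  -5. 113. -12.  23. 118.]
-180 3 0.2 -22 [-9. 43. -3. 75.  6. 84. 99.]
-180 T 0.032 0 [-39.  44.  -8. 100.   9.  37.  58.]
-180 T 0.2 0 [-39.  32.  -8.  92.   5.  56.  62.]
-180 T 0.2 22 [-51.  25.   2. 112.  22.  26.  42.]
-180 T 0.2 -22 [-35.  44. -11.  72.  -1.  85.  67.]
```

```bash
sed -i 's/ptp(D\[i\],.15);/ptp(D[i],.17);/' h.py
python3 - <<'E'
from h import *
test(1)
p,d=arm.camera("scene");cv2.imwrite("pics/s1.png",p[:,:,::-1])
E
```

```text
1 grip 0.520349837744055 81.18990117218345 3.3917
[[-5.34  -0.017]
 [-5.642 -0.017]
 [-5.507  0.015]] diff 0.03184193962660106 t 9.95
```

View pics/s1.png

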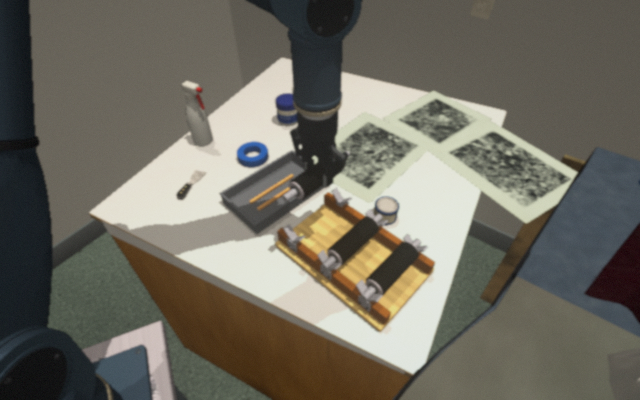

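The picture shows roller 1 held clear near (305,185). Its moment changed by only 0.03 N m, so it is sound. I'll seat it again and test roller 2.

```bash
cat >> h.py <<'E'
def seat(i):
    lin(.12,D[i],.1);lin(.03,D[i],.0702);arm.hold(.15);print("seat Fz",arm.current_force()[2])
    arm.set_gripper(1.0);lin(.12,D[i],.17);print("t",arm.current_time_s())
E
python3 - <<'E'
from h import *
seat(1)
test(2)
p,d=arm.camera("top");cv2.imwrite("pics/t2.png",p[:,:,::-1])
E
```

```text
seat Fz 5.981363438348402
t 13.7417
2 grip 0.5216610767266756 81.24737095087767 15.6833
[[-5.557e+00 -2.000e-03]
 [-5.640e+00  1.080e-01]
 [-5.416e+00 -1.230e-01]] diff -0.2309580829953911 t 22.15
```

View pics/t2.png

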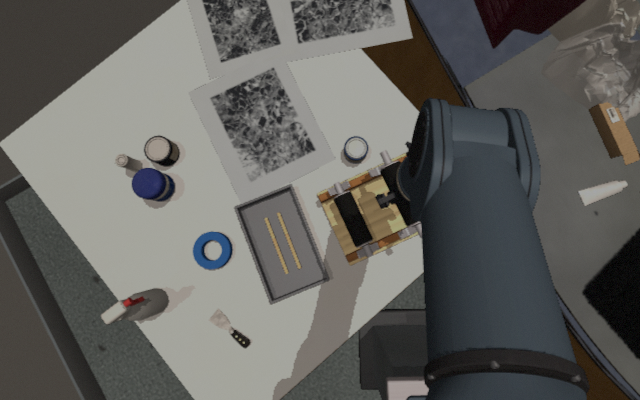

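Roller 1 is seated again at (353,220). Roller 2's moment changed by 0.23 N m, so it is the faulty one. I'll lay it in the tray.

Run:
```python
from h import *
lin(.2,TRAY,.2,yaw=YT);lin(.12,TRAY,.055,yaw=YT);lin(.04,TRAY,.036,yaw=YT)
arm.hold(.2);f0=arm.current_force()[2]
for z in np.arange(.035,.0285,-.001):
    lin(.02,TRAY,z,yaw=YT);arm.hold(.1);f=arm.current_force()[2];print(round(z,4),f-f0)
    if f-f0>3.5: break
arm.set_gripper(1.0);lin(.1,TRAY,.12,yaw=YT);print(arm.current_time_s())
arm.move_ptp([.3,.55,.45],[180,0,YT]);arm.hold(.3)
for n in("top","scene"):
    p,d=arm.camera(n);cv2.imwrite(f"pics/{n}3.png",p[:,:,::-1])
p=cv2.imread("pics/top3.png");V=cv2.cvtColor(p,cv2.COLOR_BGR2HSV)[...,2]
m=cv2.morphologyEx((V<45).astype(np.uint8),cv2.MORPH_OPEN,np.ones((5,5)))
for c in blobs(m,200,(315,130,470,270)): print("rack",*rect("top",c,.07))
for c in blobs(m,200,(240,190,320,295)): print("tray",*rect("top",c,.032))
print(arm.current_time_s())
```

```text
0.035 -0.4493227807204132
0.034 -0.011596151251013431
0.033 6.158479000139717
28.5167
rack [0.5405345  0.23379333] 23.057484 0.12398085 0.042329
rack [0.62314785 0.04057471] 22.919989 0.12412585 0.04494943
tray [0.48886153 0.40895158] 20.486574 0.12382595 0.046207722
30.05
```

View pics/top3.png

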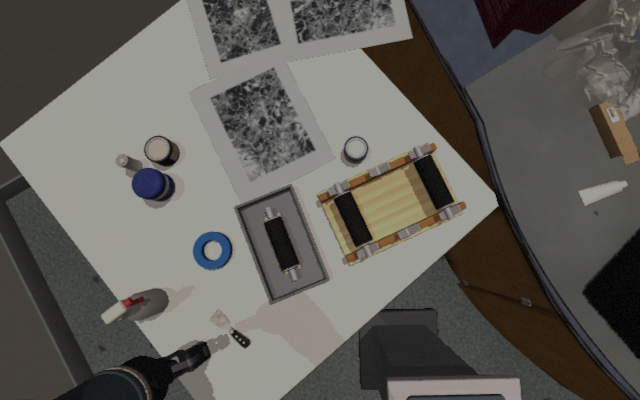

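View pics/scene3.png

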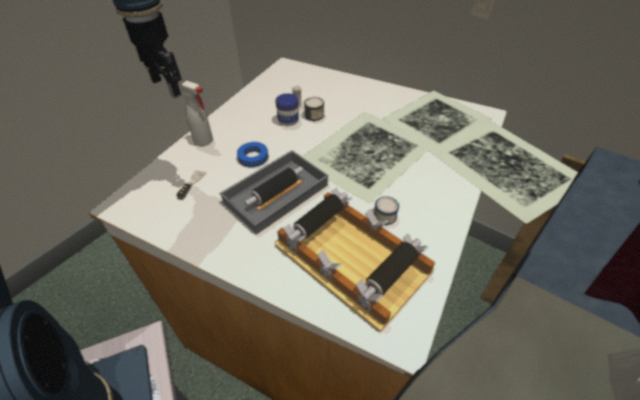

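The faulty roller lies between the battens at (282,243). Rollers 1 and 3 are seated at (353,220) and (433,182), and the tin and tape haven't moved.

```bash
python3 -c "
from station import arm
print(arm.job_done())"
```

```text
the job is handed in; nothing more can be done
None
```

Roller 2 was the faulty one (its moment changed by 0.23 N m, against 0.03 for roller 1); it now lies between the battens in the returns tray, rollers 1 and 3 (3 not lifted) are seated in the rack, the tin and tape look undisturbed, and I handed the job in at about 30 s.

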